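# Roll the thick bar onto the bend line

### The job

Two round steel bars lie on the brass sheet that is clipped to the wooden chasing board. With a fingertip, push the top of the thicker bar sideways so that it rolls over the sheet, and leave it lying along the straight scribed bend line, centred over it, ready for the sheet to be bent round it. Roll it only, do not pick it up or slide it across, and leave the thinner bar and everything else where it is.

Things in the scene. Friction and masses are not known exactly. Their poses are not given: they have to be found in the camera images.
- board: Light wooden chasing board, 240 mm (x) by 360 mm (y), 20 mm thick, fixed. On it a brass sheet 190 (x) by 300 (y) mm, 2 mm thick, held by four metal corner clips that stand up to 5 mm above the sheet, outside the bars' way. Faint flat scrolls on the sheet do not hinder rolling. Origin: centre of the underside, on the table; z up; the sheet's top is 22 mm above it.
- line (a point): Middle of the scribed bend line, on the sheet's top in the middle of the board. The line is a dark straight flat mark 2.6 mm wide and 184 mm long, running along this frame's x (the board's x) across the whole sheet, flush with it. The bars roll along this frame's y; z up.
- thick_bar: The bar to roll: solid steel, 32 mm diameter, 100 mm long, 0.6 kg, lying on the sheet 60 to 100 mm to one side (+y or -y) of the line, nearly parallel to it. Origin: its centre, on its axis, 16 mm above the sheet. x runs along the bar; z points up at first and turns as it rolls. A finger on its top travels twice as far as the bar. Let go, it stops within a few mm; the sheet is level.
- thin_bar: Bystander: thinner steel round bar, 20 mm diameter, 80 mm long, lying on the sheet 60 to 100 mm from the line on the opposite side. It rolls if touched. Origin: its centre, on its axis, 10 mm above the sheet; x along it.
- weight: Bystander: small knobbed brass weight, 22 mm diameter, 32 mm high, standing on the sheet near its edge in +x of the board, beyond the end of the bars. Origin: centre of its underside.
- hammer: Bystander: hammer, 240 mm long, lying on the table at the board's -y end. Origin: its underside, on its handle axis.
- jar: Bystander: amber jar with a metal cap, 64 mm diameter, 75 mm high, standing beyond the board's +x side. Origin: centre of its underside.
- block: Bystander: steel bench block 70 x 70 x 22 mm, on the table beyond the board's +x side. Origin: centre of its underside.
- brush: Bystander: brush, 180 mm long, lying on the table at the board's +y end. Origin: its underside, on its handle axis.
- tin: Bystander: open metal tin, 66 mm diameter, 60 mm high, standing beyond the board's +x side. Origin: centre of its underside.

How it is judged:
By the outcome, as a careful person would: the job done as asked, in the order asked, and still so for the second after the job is handed in, with the robot touching nothing.
It also fails if it takes over 64 s, if anything falls off the work surface, if the arm or the gripper's body presses on something with over 40 N, if the wrist force passes 120 N, or if a joint passes its speed limit or range.

### The arm

A 6-joint arm with a two-finger parallel gripper is mounted at the origin on the work surface. World frame = base frame: x ahead of the robot, y to its left, z up, the work surface at z = 0. Lengths are in mm, angles in rad, forces in N, time in s.
With the tool pointing down it reaches from about 275 to 750 mm from the base axis. Payload 10.2 kg.
Tool frame: the origin (TCP) lies midway between the tips of the shut fingers; the grasp point (between the pads) lies 19 mm behind it; z points along the fingers, y is the line along which they close (so a half turn about z gives the same grasp; the last joint's range is limited). The gripper opens to 85 mm and grips with 20 to 120 N. Pads are 22 mm wide; open, the fingers measure 114 mm over their backs; the gripper's body (76 mm by 85 mm) begins 54 mm behind the grasp point. The pads swing forward as they close: fully open they stand 13 mm farther back than shut.
Start: joints at [1.018, 0.313, 1.498, -0, 1.331, -0.223], TCP at [170.036, 496.708, 231.294] pointing down, gripper open.
Joint ranges: [-2.94, 2.94], [-0.97, 2.17], [0.19, 2.56], [-1.23, 4.37], [0.02, 3.11], [-2.88, 2.88]. Speed limits (rad/s): [2.39, 2.39, 3.01, 3.14, 3.14, 3.14].

### API

Orientations are given as a unit quaternion [x, y, z, w].
In Python, from workcell import * gives the robot as it stands. The module is installed in compiled form; this text tells all that it offers.
- The arm moves only by the shell command python3 -m crank 'ROWS' [OPENING]. ROWS is JSON, a list of rows, each a list of 2 entries, a list of its own where there are three numbers: the shift along the tool's x, y, z in m, then the turn, a rotation vector about the tool's x, y, z in rad. In form: [[[tx, ty, tz], [rx, ry, rz]], ...]. A call has 1 to 5 rows; each row is the pose to reach, as a shift and turn from the pose commanded when the call began, along the tool's axes at that moment; what a row does not reach only later rows make up. A row lasts 1/10 s, in which the tool goes at most 50 mm and 8.59 degrees, less where a joint would pass 70% of its speed; a pose out of reach is approached as far as the arm can. A call with a gripper value outside its range is refused whole. OPENING is the finger opening in m, from 0 to 0.0854, set as the call begins (- or left out, the last holds). The fingers move at their own pace and stop on an object; the grip force is fixed at half the most. Time passes only in rows, so rows that repeat a pose let the fingers close. It gives the time, the measured TCP pose, the force, the opening and the grip force at its end, in the units of the state.
- observe(): the state, without advancing time (a new reading comes with each control period).
- camera(name): name is "side" or "top" or "wrist"; returns a dict with "image" (384x512x3 uint8, red, green, blue), "intrinsics" (3x3 intrinsics, pixels), "k1" (the pictures are not rectified: a ray, as slopes to the right and down, at radius r is drawn at 1 + k1 r^2 times it, then the intrinsics apply), "cam_to_world" (4x4, takes a point from camera to world coordinates). Camera axes: x right, y down, z forward; pixel columns grow to the right and rows downward; lengths in mm; the calibration is good to about 2 mm. A picture is of the moment at which its call begins. There is no depth.
- sign_off(): hands the job in; it is judged then, once.
The state is a dict: "clock": time; "qpos": joint angles; "dq": joint speeds; "joint_torque": joint torques, N m; "tcp_pos": TCP position; "tool_rot": TCP orientation; "contact_force": force on the tool from outside, world axes, zero at the start; "moment": the same for the moment, N m; "opening": opening from 0.0 (shut) to 1.0 (fully open); "grasp_force": force on a finger pad.
Only numpy, scipy, OpenCV 4.12 (cv2) and the standard library are available. Lean on these libraries where they do the work, as an engineer would, in place of code of your own. Each camera call takes 0.05 s, during which the arm holds its last target. There are 200 camera calls.

## Working session

There is one attempt and no reset: what is moved stays moved. The work goes in short steps, Python scripts to look and compute and a shell command to move; the robot and the scene stay as the last step left them, time stands still between calls to the robot, and variables do not carry over. Pictures are saved under pics/ and viewed, at most 10 in all, crops included, and the job is handed in when it is done.

```bash
mkdir -p pics
python3 - <<'E'
from workcell import *
import cv2,numpy as np,pickle
d={}
for n in("top","side"):
    c=camera(n);d[n]=c;cv2.imwrite(f"pics/{n}0.png",c["image"][:,:,::-1])
    print(n,c["intrinsics"],c["k1"],np.round(c["cam_to_world"],3).tolist())
pickle.dump(d,open("d0.pkl","wb"));print(observe())
E
```

```text
top [[463.60231162   0.         251.99772808]
 [  0.         463.60231162 195.15151815]
 [  0.           0.           1.        ]] -0.1698104506054566 [[-0.03, -0.992, 0.12, 499.846], [-0.999, 0.032, 0.015, 26.365], [-0.018, -0.12, -0.993, 1252.035], [0.0, 0.0, 0.0, 1.0]]
side [[434.94562191   0.         253.38033134]
 [  0.         434.94562191 191.13572829]
 [  0.           0.           1.        ]] 0.03810268434876095 [[0.888, -0.253, 0.384, 243.006], [-0.46, -0.473, 0.751, -722.959], [-0.009, -0.844, -0.537, 599.834], [0.0, 0.0, 0.0, 1.0]]
{'clock': 0.1, 'qpos': array([ 1.01758603e+00,  3.13410945e-01,  1.49837756e+00, -2.19132508e-05,
        1.33099370e+00, -2.23400406e-01]), 'dq': array([-0.00108307, -0.00053442, -0.00263939,  0.00131232, -0.00132528,
        0.00060171]), 'joint_torque': array([ 3.21070220e-03, -4.12902761e+01, -2.60139978e+01, -9.61944193e-05,
        3.05697613e-03, -3.03179229e-05]), 'tcp_pos': array([169.91841729, 496.49352653, 230.77746432]), 'tool_rot': array([ 1.64155964e-01,  9.86434218e-01, -5.54522656e-04, -2.15344007e-04]), 'contact_force': array([-0.05318497,  0.8544633 , -0.56359219]), 'moment': array([ 0.01105024, -0.00338515, -0.05159279]), 'grasp_force': 0.0, 'opening': 0.9989719352532085}
```

View pics/top0.png

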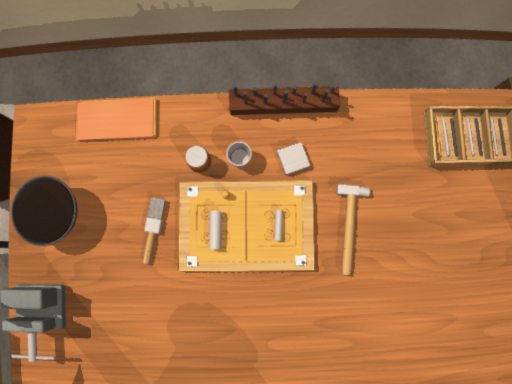

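View pics/side0.png

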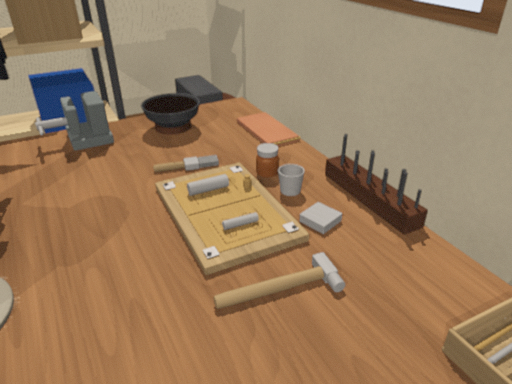

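The top view shows the thick bar at about (215,230), the scribed line at column 246, the thin bar at (280,225), and the weight at (226,194). The side view agrees: the thick bar is on the +y side.

```bash
cat > h.py <<'E'
import cv2,numpy as np
def ray(c,uv,z):
    uv=np.asarray(uv,float).reshape(-1,1,2)
    p=cv2.undistortPoints(uv,c["intrinsics"],np.array([c["k1"],0,0,0.])).reshape(-1,2)
    T=np.asarray(c["cam_to_world"]);d=np.c_[p,np.ones(len(p))]@T[:3,:3].T
    o=T[:3,3];return o+d*((z-o[2])/d[:,2])[:,None]
def proj(c,P):
    T=np.linalg.inv(c["cam_to_world"]);P=np.atleast_2d(P).astype(float)
    return cv2.projectPoints(P,cv2.Rodrigues(T[:3,:3])[0],T[:3,3],c["intrinsics"],np.array([c["k1"],0,0,0.]))[0].reshape(-1,2)
def blobs(im,roi,mn):
    hsv=cv2.cvtColor(im,cv2.COLOR_RGB2HSV);m=((hsv[...,1]<70)&(hsv[...,2]>90)).astype(np.uint8)
    k=np.zeros_like(m);x0,y0,x1,y1=roi;k[y0:y1,x0:x1]=1;m*=k
    return [cv2.minAreaRect(q) for q in cv2.findContours(m,0,2)[0] if cv2.contourArea(q)>mn]
E
python3 - <<'E'
import pickle
from h import *
d=pickle.load(open("d0.pkl","rb"));c=d["top"]
for r in blobs(c["image"],(175,178,318,275),40):
    b=cv2.boxPoints(r);print(r,ray(c,[r[0]],38)[0].round(1),ray(c,b,38)[:,:2].round(1).tolist())
hsv=cv2.cvtColor(c["image"],cv2.COLOR_RGB2HSV);print(c["image"][240,240:252].tolist())
print(ray(c,[[246,192],[246,263],[180,182],[313,181],[314,271],[180,271],[226,194]],22).round(1))
cv2.imwrite("pics/t1.png",cv2.resize(c["image"][165:285,165:325,::-1],None,fx=5,fy=5,interpolation=2))
E
```

```text
((191.5, 260.5), (9.0, 9.0), 90.0) [479.5 207.5  38. ] [[491.6, 219.1], [491.0, 195.4], [467.5, 195.9], [468.1, 219.6]]
((300.5, 260.0), (10.0, 11.0), 90.0) [472.7 -77.   38. ] [[486.1, -63.2], [485.1, -91.8], [459.2, -90.9], [460.2, -62.2]]
((215.0, 229.5), (37.0, 10.0), 90.0) [559.  143.9  38. ] [[608.1, 156.0], [607.3, 129.6], [510.2, 131.9], [510.9, 158.1]]
((278.0599060058594, 225.00238037109375), (6.834535121917725, 30.055967330932617), 2.2906100749969482) [565.8 -21.7  38. ] [[527.2, -9.9], [605.8, -15.8], [604.5, -33.7], [525.9, -27.7]]
((192.0, 191.0), (10.0, 10.0), 90.0) [662.8 203.   38. ] [[676.7, 216.3], [675.8, 189.5], [649.0, 189.9], [649.9, 216.6]]
((299.0, 189.5), (9.0, 10.0), 90.0) [657.7 -80.4  38. ] [[670.1, -67.7], [669.3, -94.2], [645.3, -93.1], [646.1, -66.7]]
[[241, 183, 87], [241, 183, 87], [240, 182, 85], [241, 182, 86], [237, 178, 83], [203, 144, 68], [174, 122, 60], [224, 160, 76], [239, 178, 84], [239, 180, 85], [239, 180, 85], [239, 180, 84]]
[[ 657.6   60.2   22. ]
 [ 469.    65.5   22. ]
 [ 690.5  237.7   22. ]
 [ 681.6 -120.5   22. ]
 [ 442.1 -112.9   22. ]
 [ 452.2  241.2   22. ]
 [ 653.9  113.9   22. ]]
```

View pics/t1.png

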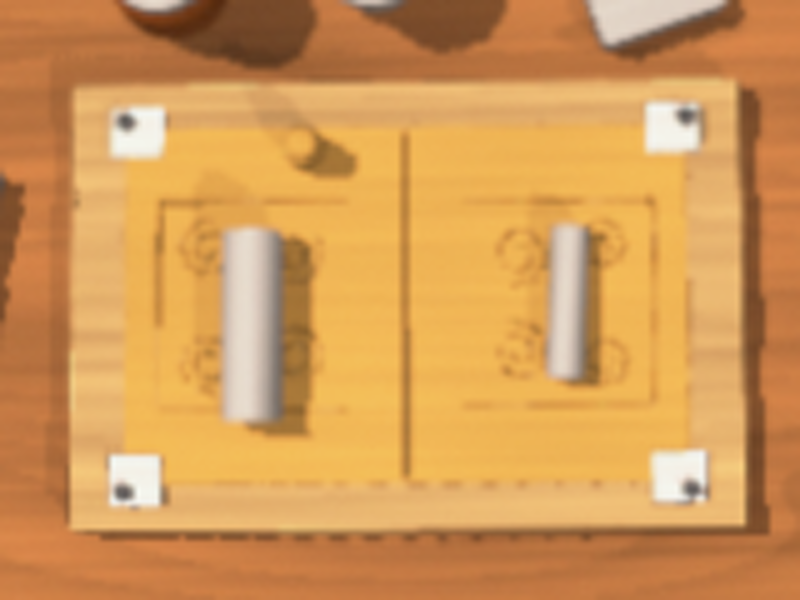

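```bash
r='[[-0.240,-0.118,0],[0,0,0]]'
python3 -m crank '[[[-0.045,-0.022,0],[0,0,0]],[[-0.09,-0.044,0],[0,0,0]],[[-0.135,-0.066,0],[0,0,0]],[[-0.18,-0.088,0],[0,0,0]],[[-0.22,-0.108,0],[0,0,0]]]' 0
python3 -m crank '[[[-0.045,-0.022,0],[0,0,0]],[[-0.09,-0.044,0],[0,0,0]],[[-0.135,-0.066,0],[0,0,0]],[[-0.18,-0.088,0],[0,0,0]],[[-0.22,-0.108,0],[0,0,0]]]'
python3 -m crank '[[[-0.045,-0.022,0.01],[0,0,0]],[[-0.056,-0.028,0.03],[0,0,0.14]],[[-0.056,-0.028,0.03],[0,0,0.28]],[[-0.056,-0.028,0.03],[0,0,0.42]],[[-0.056,-0.028,0.03],[0,0,0.56]]]'
python3 -m crank '[[[0,0,0],[0,0,0.14]],[[0,0,0],[0,0,0.28]],[[0,0,0],[0,0,0.42]],[[0,0,0],[0,0,0.56]],[[0,0,0],[0,0,0.70]]]'
python3 -m crank '[[[0,0,0],[0,0,0]],[[0,0,0],[0,0,0]]]'
python3 - <<'E'
from workcell import *
import pickle,cv2
c=camera("wrist");pickle.dump(c,open("w1.pkl","wb"));cv2.imwrite("pics/w1.png",c["image"][:,:,::-1]);print(c["cam_to_world"].round(2) if hasattr(c["cam_to_world"],'round') else c["cam_to_world"])
from scipy.spatial.transform import Rotation as R
print(R.from_quat(observe()["tool_rot"]).as_matrix().round(4),observe()["contact_force"],observe()["qpos"])
E
```

```text
clock: 0.6
tcp_pos: [344.3, 321.5, 231.2]
tool_rot: [0.164, 0.986, -0.0, -0.0]
contact_force: [0.5, 0.1, 1.0]
opening: 0.142
grasp_force: 0.0
clock: 1.1
tcp_pos: [517.6, 147.8, 231.0]
tool_rot: [0.165, 0.986, -0.0, -0.0]
contact_force: [0.1, 0.7, 0.4]
opening: -0.001
grasp_force: 0.0
clock: 1.6
tcp_pos: [560.2, 105.0, 200.7]
tool_rot: [0.433, 0.901, -0.0, -0.001]
contact_force: [1.0, 1.1, 1.2]
opening: 0.001
grasp_force: 0.0
clock: 2.1
tcp_pos: [560.1, 105.2, 200.9]
tool_rot: [0.716, 0.698, -0.0, -0.0]
contact_force: [0.7, 0.1, 0.1]
opening: 0.003
grasp_force: 0.0
clock: 2.3
tcp_pos: [560.2, 105.2, 201.0]
tool_rot: [0.712, 0.702, -0.0, -0.0]
contact_force: [-1.0, -1.0, 0.8]
opening: -0.001
grasp_force: 0.0
[[ 1.0000e+00 -1.0000e-02 -0.0000e+00  5.6235e+02]
 [-1.0000e-02 -9.5000e-01 -3.0000e-01  1.8084e+02]
 [-0.0000e+00  3.0000e-01 -9.5000e-01  3.4372e+02]
 [ 0.0000e+00  0.0000e+00  0.0000e+00  1.0000e+00]]
[[ 1.560e-02  9.999e-01 -4.000e-04]
 [ 9.999e-01 -1.560e-02  0.000e+00]
 [ 0.000e+00 -4.000e-04 -1.000e+00]] [ 0.5001296  -0.55424351  0.54108622] [-1.98011599e-02  4.35419479e-01  1.40330431e+00  2.39702361e-05
  1.30331471e+00 -4.18425504e-03]
```

View pics/w1.png

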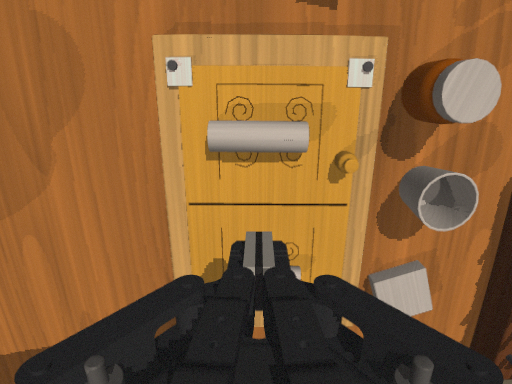

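The wrist view shows the thick bar at about (258,137), nearly parallel to the line. The line is at row 204, columns 188–347, and the weight is at (346,162).

```bash
cat > m.py <<'E'
from h import *
def measure(c,cl=None,barcols=None,bc=None):
    im=c["image"];hsv=cv2.cvtColor(im,cv2.COLOR_RGB2HSV)
    m=((hsv[...,1]<75)&(hsv[...,2]>60)).astype(np.uint8)
    q=bc(m) if bc else None
    m[:, :195]=0;m[:,325:]=0;m[230:]=0;m[:85]=0
    ct=max(cv2.findContours(m,0,1)[0],key=cv2.contourArea);x,y,w,h=cv2.boundingRect(ct)
    P=[]
    for u in (x+6+np.arange(8)*(w-12)/7).astype(int):
        r=np.where(m[:,u])[0];a,b=r.min()-.5,r.max()+.5
        p=cv2.undistortPoints(np.array([[[u,a]],[[u,b]]],float),c["intrinsics"],np.array([c["k1"],0,0,0.])).reshape(-1,2)
        d=np.c_[p,[1,1]];d/=np.linalg.norm(d,axis=1)[:,None];d=d.sum(0)@np.asarray(c["cam_to_world"])[:3,:3].T
        o=np.asarray(c["cam_to_world"])[:3,3];P.append(o+d*(38-o[2])/d[2])
    P=np.array(P);ends=ray(c,[[x-.5,y+h/2],[x+w-.5,y+h/2]],40)
    f=np.polyfit(P[:,0],P[:,1],1);xc=ends[:,0].mean()
    print("bar px",x,y,w,h,"ends x",ends[:,0].round(1),"centre",xc.round(1),np.polyval(f,xc).round(2),"yaw",f[0].round(4),"resid",np.std(P[:,1]-np.polyval(f,P[:,0])).round(2))
    return xc,f
def line(c,cols,r0,r1):
    g=c["image"].sum(2).astype(float);L=[]
    for u in cols:
        s=g[r0:r1,u];w=np.clip(np.median(s)-s-60,0,None)
        if w.sum()>0:L.append([u,r0+(w*np.arange(r1-r0)).sum()/w.sum()])
    W=ray(c,L,22);f=np.polyfit(W[:,0],W[:,1],1);k=abs(W[:,1]-np.polyval(f,W[:,0]))<1;f=np.polyfit(W[k,0],W[k,1],1)
    print("line yaw",f[0].round(4),"y@560",np.polyval(f,560).round(2),len(W),k.sum());return f
E
python3 - <<'E'
import pickle
from m import *
c=pickle.load(open("w1.pkl","rb"))
x,f=measure(c);l=line(c,range(196,340,4),198,211)
print("d",np.polyval(f,x)-np.polyval(l,x))
print(ray(c,[[188,204],[347,204]],22))
E
```

```text
bar px 207 121 102 32 ends x [508.5 613. ] centre 560.7 142.68 yaw -0.0262 resid 0.19
line yaw -0.0201 y@560 62.51 36 36
d 80.18445546172663
[[478.56461696  63.54932306  22.        ]
 [663.7535465   60.79571846  22.        ]]
```

```bash
python3 -m crank '[[[0.0155,0,0.045],[0,0,0.009]],[[0.031,0,0.090],[0,0,0.009]],[[0.0455,0,0.130],[0,0,0.009]],[[0.0455,0,0.141],[0,0,0.009]],[[0.0455,0,0.141],[0,0,0.009]]]'
python3 -m crank '[[[0,0,0.003],[0,0,0]],[[0,0,0.005],[0,0,0]],[[0,0,0.006],[0,0,0]],[[0,0,0.006],[0,0,0]]]'
```

```text
clock: 2.85
tcp_pos: [560.7, 150.4, 59.6]
tool_rot: [0.716, 0.698, -0.001, -0.001]
contact_force: [0.3, -0.3, 0.4]
opening: -0.003
grasp_force: 0.0
clock: 3.25
tcp_pos: [561.5, 150.5, 55.0]
tool_rot: [0.717, 0.697, 0.0, 0.0]
contact_force: [0.2, -0.6, -0.1]
opening: -0.002
grasp_force: 0.0
```

```bash
python3 -m crank '[[[0,0,0.0004],[0,0,0]],[[0,0,0.0008],[0,0,0]],[[0,0,0.0008],[0,0,0]]]'
```

```text
clock: 3.55
tcp_pos: [561.4, 150.7, 54.0]
tool_rot: [0.717, 0.697, 0.0, 0.0]
contact_force: [0.2, 0.1, 4.2]
opening: 0.003
grasp_force: 2.0
```

```bash
python3 -m crank '[[[-0.003,0,0.0004],[0,0,0]],[[-0.007,0,0.0004],[0,0,0]],[[-0.011,0,0.0004],[0,0,0]],[[-0.014,0,0.0004],[0,0,0]],[[-0.016,0,0.0004],[0,0,0]]]'
python3 -m crank '[[[-0.003,0,0],[0,0,0]],[[-0.007,0,0],[0,0,0]],[[-0.011,0,0],[0,0,0]],[[-0.014,0,0],[0,0,0]],[[-0.016,0,0],[0,0,0]]]'
python3 -m crank '[[[0,0,0],[0,0,0]],[[0,0,0],[0,0,0]],[[0,0,-0.005],[0,0,0]],[[0,0,-0.02],[0,0,0]]]'
python3 -m crank '[[[-0.006,0,-0.04],[0,0,0]],[[-0.012,0,-0.08],[0,0,0]],[[-0.0135,0,-0.1278],[0,0,0]],[[-0.0135,0,-0.1278],[0,0,0]],[[-0.0135,0,-0.1278],[0,0,0]]]'
python3 - <<'E'
from workcell import *
import pickle
from m import *
c=camera("wrist");pickle.dump(c,open("w2.pkl","wb"));cv2.imwrite("pics/w2.png",c["image"][:,:,::-1])
x,f=measure(c);l=line(c,range(196,340,4),196,213)
print("d",np.polyval(f,x)-np.polyval(l,x))
E
```

```text
clock: 4.05
tcp_pos: [561.0, 134.6, 53.9]
tool_rot: [0.717, 0.697, 0.0, 0.0]
contact_force: [-2.0, 0.7, 6.9]
opening: -0.001
grasp_force: 3.7
clock: 4.55
tcp_pos: [560.6, 118.5, 53.7]
tool_rot: [0.717, 0.697, 0.0, 0.0]
contact_force: [-1.5, 0.4, 5.7]
opening: -0.001
grasp_force: 2.6
clock: 4.95
tcp_pos: [559.4, 118.7, 72.2]
tool_rot: [0.717, 0.697, -0.001, -0.001]
contact_force: [0.1, -0.5, 0.3]
opening: 0.006
grasp_force: 0.0
clock: 5.45
tcp_pos: [560.0, 105.2, 201.6]
tool_rot: [0.717, 0.697, 0.001, 0.001]
contact_force: [-1.0, -0.2, -0.3]
opening: -0.001
grasp_force: 0.0
bar px 208 137 100 30 ends x [508.9 613. ] centre 561.0 126.52 yaw -0.0245 resid 0.16
line yaw -0.02 y@560 62.51 36 36
d 64.034343275471
```

Rolling works exactly as predicted: 32 mm of finger travel moved the bar 16.1 mm. Next come three more strokes.

```bash
python3 -m crank '[[[0.010,0,0.045],[0,0,0]],[[0.020,0,0.090],[0,0,0]],[[0.0293,0,0.130],[0,0,0]],[[0.0293,0,0.141],[0,0,0]],[[0.0293,0,0.144],[0,0,0]]]'
python3 -m crank '[[[0,0,0.002],[0,0,0]],[[0,0,0.003],[0,0,0]],[[0,0,0.0035],[0,0,0]],[[0,0,0.0038],[0,0,0]],[[0,0,0.0038],[0,0,0]]]'
python3 -m crank '[[[-0.003,0,0],[0,0,0]],[[-0.007,0,0],[0,0,0]],[[-0.011,0,0],[0,0,0]],[[-0.014,0,0],[0,0,0]],[[-0.016,0,0],[0,0,0]]]'
python3 -m crank '[[[-0.003,0,0],[0,0,0]],[[-0.007,0,0],[0,0,0]],[[-0.011,0,0],[0,0,0]],[[-0.014,0,0],[0,0,0]],[[-0.016,0,0],[0,0,0]]]'
python3 -m crank '[[[0,0,0],[0,0,0]],[[0,0,0],[0,0,0]],[[0,0,-0.003],[0,0,0]],[[0,0,-0.007],[0,0,0]],[[0.008,0,-0.007],[0,0,0]]]'
python3 -m crank '[[[0.008,0,0],[0,0,0]],[[0.008,0,0.004],[0,0,0]],[[0.008,0,0.006],[0,0,0]],[[0.008,0,0.007],[0,0,0]],[[0.008,0,0.007],[0,0,0]]]'
python3 -m crank '[[[-0.003,0,0],[0,0,0]],[[-0.007,0,0],[0,0,0]],[[-0.011,0,0],[0,0,0]],[[-0.014,0,0],[0,0,0]],[[-0.016,0,0],[0,0,0]]]'
python3 -m crank '[[[-0.003,0,0],[0,0,0]],[[-0.007,0,0],[0,0,0]],[[-0.011,0,0],[0,0,0]],[[-0.014,0,0],[0,0,0]],[[-0.016,0,0],[0,0,0]]]'
python3 -m crank '[[[0,0,0],[0,0,0]],[[0,0,0],[0,0,0]],[[0,0,-0.005],[0,0,0]],[[0,0,-0.02],[0,0,0]]]'
python3 -m crank '[[[0.006,0,-0.04],[0,0,0]],[[0.012,0,-0.08],[0,0,0]],[[0.0187,0,-0.1278],[0,0,0]],[[0.0187,0,-0.1278],[0,0,0]],[[0.0187,0,-0.1278],[0,0,0]]]'
python3 - <<'E'
from workcell import *
import pickle
from m import *
c=camera("wrist");pickle.dump(c,open("w3.pkl","wb"));cv2.imwrite("pics/w3.png",c["image"][:,:,::-1])
x,f=measure(c);l=line(c,range(196,340,4),196,213)
print("d",np.polyval(f,x)-np.polyval(l,x))
E
```

```text
clock: 6.0
tcp_pos: [559.9, 134.4, 55.5]
tool_rot: [0.717, 0.697, -0.001, -0.001]
contact_force: [0.7, -0.0, 0.1]
opening: 0.001
grasp_force: 0.0
clock: 6.5
tcp_pos: [561.2, 134.4, 54.0]
tool_rot: [0.717, 0.697, 0.001, 0.001]
contact_force: [-0.1, -0.8, 4.6]
opening: -0.0
grasp_force: 2.0
clock: 7.0
tcp_pos: [560.8, 118.2, 53.9]
tool_rot: [0.717, 0.697, 0.001, 0.001]
contact_force: [-0.3, 0.2, 5.9]
opening: 0.001
grasp_force: 3.0
clock: 7.5
tcp_pos: [560.3, 102.2, 53.7]
tool_rot: [0.717, 0.697, 0.001, 0.001]
contact_force: [1.2, -0.8, 4.7]
opening: -0.001
grasp_force: 2.4
clock: 8.0
tcp_pos: [560.1, 110.2, 60.4]
tool_rot: [0.717, 0.697, 0.0, 0.0]
contact_force: [-0.7, -0.6, -0.5]
opening: -0.001
grasp_force: 0.0
clock: 8.5
tcp_pos: [560.1, 118.6, 53.8]
tool_rot: [0.717, 0.697, -0.0, -0.0]
contact_force: [-4.0, 0.6, 10.4]
opening: -0.001
grasp_force: 5.1
clock: 9.0
tcp_pos: [559.7, 102.3, 53.8]
tool_rot: [0.717, 0.697, -0.0, -0.0]
contact_force: [-3.8, -0.0, 10.4]
opening: 0.001
grasp_force: 5.3
clock: 9.5
tcp_pos: [559.3, 86.2, 53.7]
tool_rot: [0.717, 0.697, -0.0, -0.0]
contact_force: [-4.0, 0.0, 8.6]
opening: -0.004
grasp_force: 4.2
clock: 9.9
tcp_pos: [558.5, 86.4, 72.1]
tool_rot: [0.717, 0.697, -0.001, -0.001]
contact_force: [-0.2, 0.1, 0.2]
opening: -0.002
grasp_force: 0.0
clock: 10.4
tcp_pos: [560.0, 105.3, 201.4]
tool_rot: [0.717, 0.697, 0.0, 0.001]
contact_force: [-0.4, -0.5, -1.4]
opening: 0.002
grasp_force: 0.0
bar px 209 167 97 30 ends x [507.5 611.5] centre 559.5 93.55 yaw -0.0242 resid 0.15
line yaw -0.0207 y@560 62.63 36 35
d 30.906978603166543
```

View pics/w3.png

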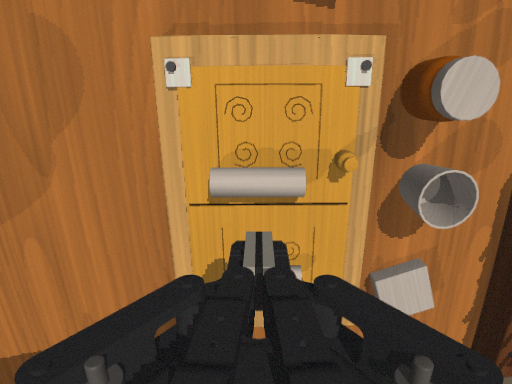

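The wrist view shows the bar at (258,182), rolling straight, with the line at row 204, about 31 mm still to go, and the bystanders unmoved. Next is another 30 mm stroke, then a re-measure.

```bash
python3 -m crank '[[[-0.002,0,0.045],[0,0,0]],[[-0.0042,0,0.090],[0,0,0]],[[-0.0042,0,0.130],[0,0,0]],[[-0.0042,0,0.141],[0,0,0]],[[-0.0042,0,0.144],[0,0,0]]]'
python3 -m crank '[[[0,0,0.002],[0,0,0]],[[0,0,0.003],[0,0,0]],[[0,0,0.0035],[0,0,0]],[[0,0,0.0038],[0,0,0]],[[0,0,0.0038],[0,0,0]]]'
python3 -m crank '[[[-0.003,0,0],[0,0,0]],[[-0.007,0,0],[0,0,0]],[[-0.011,0,0],[0,0,0]],[[-0.014,0,0],[0,0,0]],[[-0.015,0,0],[0,0,0]]]'
python3 -m crank '[[[-0.003,0,0],[0,0,0]],[[-0.007,0,0],[0,0,0]],[[-0.011,0,0],[0,0,0]],[[-0.014,0,0],[0,0,0]],[[-0.015,0,0],[0,0,0]]]'
python3 -m crank '[[[0,0,0],[0,0,0]],[[0,0,0],[0,0,0]],[[0,0,-0.005],[0,0,0]],[[0,0,-0.02],[0,0,0]]]'
python3 -m crank '[[[0.012,0,-0.04],[0,0,0]],[[0.024,0,-0.08],[0,0,0]],[[0.0342,0,-0.1278],[0,0,0]],[[0.0342,0,-0.1278],[0,0,0]],[[0.0342,0,-0.1278],[0,0,0]]]'
python3 - <<'E'
from workcell import *
import pickle
from m import *
c=camera("wrist");pickle.dump(c,open("w4.pkl","wb"));cv2.imwrite("pics/w4.png",c["image"][:,:,::-1])
x,f=measure(c)
l=line(c,[*range(190,206,2),*range(312,346,2)],196,213)
print("d",np.polyval(f,x)-np.polyval(l,x),np.polyval(f,x)-62.51+.02*(x-560))
E
```

```text
clock: 10.95
tcp_pos: [559.0, 100.9, 55.5]
tool_rot: [0.717, 0.697, -0.001, -0.001]
contact_force: [-0.4, -0.5, 1.0]
opening: 0.001
grasp_force: 0.0
clock: 11.45
tcp_pos: [560.2, 101.1, 54.0]
tool_rot: [0.717, 0.697, 0.001, 0.001]
contact_force: [-0.7, -0.1, 4.1]
opening: 0.001
grasp_force: 2.1
clock: 11.95
tcp_pos: [559.8, 85.6, 53.9]
tool_rot: [0.717, 0.697, 0.001, 0.001]
contact_force: [-1.1, -0.9, 6.7]
opening: -0.001
grasp_force: 3.0
clock: 12.45
tcp_pos: [559.4, 70.6, 53.7]
tool_rot: [0.717, 0.697, 0.0, 0.001]
contact_force: [0.8, -0.2, 6.0]
opening: 0.0
grasp_force: 2.7
clock: 12.85
tcp_pos: [557.9, 71.1, 72.1]
tool_rot: [0.717, 0.697, -0.001, -0.001]
contact_force: [-1.1, 0.4, -0.4]
opening: -0.002
grasp_force: 0.0
clock: 13.35
tcp_pos: [559.9, 105.4, 201.4]
tool_rot: [0.717, 0.697, 0.0, 0.0]
contact_force: [-0.1, -0.0, -0.2]
opening: 0.002
grasp_force: 0.0
bar px 210 181 96 29 ends x [507.2 611.6] centre 559.4 78.41 yaw -0.0202 resid 0.31
line yaw -0.0202 y@560 62.54 25 25
d 15.860936721025077 15.886389576957
```

```bash
python3 -m crank '[[[-0.007,0,0.045],[0,0,0]],[[-0.014,0,0.090],[0,0,0]],[[-0.019,0,0.130],[0,0,0]],[[-0.019,0,0.141],[0,0,0]],[[-0.019,0,0.144],[0,0,0]]]'
python3 -m crank '[[[0,0,0.002],[0,0,0]],[[0,0,0.003],[0,0,0]],[[0,0,0.0035],[0,0,0]],[[0,0,0.0038],[0,0,0]],[[0,0,0.0038],[0,0,0]]]'
python3 -m crank '[[[-0.003,0,0],[0,0,0]],[[-0.007,0,0],[0,0,0]],[[-0.011,0,0],[0,0,0]],[[-0.014,0,0],[0,0,0]],[[-0.016,0,0],[0,0,0]]]'
python3 -m crank '[[[-0.003,0,0],[0,0,0]],[[-0.007,0,0],[0,0,0]],[[-0.011,0,0],[0,0,0]],[[-0.0140,0,0],[0,0,0]],[[-0.0157,0,0],[0,0,0]]]'
python3 -m crank '[[[0,0,0],[0,0,0]],[[0,0,0],[0,0,0]],[[0,0,-0.005],[0,0,0]],[[0,0,-0.02],[0,0,0]]]'
python3 -m crank '[[[0.017,0,-0.04],[0,0,0]],[[0.034,0,-0.08],[0,0,0]],[[0.0507,0,-0.1278],[0,0,0]],[[0.0507,0,-0.1278],[0,0,0]],[[0.0507,0,-0.1278],[0,0,0]]]'
python3 - <<'E'
from workcell import *
import pickle
from m import *
c=camera("wrist");pickle.dump(c,open("w5.pkl","wb"));cv2.imwrite("pics/w5.png",c["image"][:,:,::-1])
x,f=measure(c)
l=line(c,[*range(190,206,2),*range(312,346,2)],196,213)
print("d",np.polyval(f,x)-np.polyval(l,x),np.polyval(f,x)-62.51+.02*(x-560))
E
```

```text
clock: 13.9
tcp_pos: [558.6, 86.1, 55.5]
tool_rot: [0.717, 0.697, -0.001, -0.001]
contact_force: [-0.1, -0.6, 0.3]
opening: -0.002
grasp_force: 0.0
clock: 14.4
tcp_pos: [559.8, 86.3, 54.0]
tool_rot: [0.717, 0.697, 0.001, 0.001]
contact_force: [-0.2, 0.1, 4.8]
opening: -0.005
grasp_force: 2.1
clock: 14.9
tcp_pos: [559.4, 69.9, 53.9]
tool_rot: [0.717, 0.697, 0.001, 0.001]
contact_force: [-1.7, 0.9, 6.6]
opening: -0.0
grasp_force: 3.0
clock: 15.4
tcp_pos: [559.0, 54.1, 53.7]
tool_rot: [0.717, 0.697, 0.001, 0.001]
contact_force: [1.1, -0.5, 3.7]
opening: -0.003
grasp_force: 2.5
clock: 15.8
tcp_pos: [557.3, 54.7, 72.0]
tool_rot: [0.717, 0.697, -0.001, -0.001]
contact_force: [-0.1, -0.0, 0.3]
opening: 0.0
grasp_force: 0.0
clock: 16.3
tcp_pos: [559.8, 105.6, 201.4]
tool_rot: [0.717, 0.697, 0.0, 0.0]
contact_force: [-0.2, 0.3, -0.7]
opening: -0.001
grasp_force: 0.0
bar px 211 196 94 28 ends x [506.9 610.8] centre 558.8 62.66 yaw -0.0272 resid 0.01
line yaw -0.0206 y@560 62.56 25 25
d 0.07485571476218666 0.12681471510034784
```

View pics/w5.png

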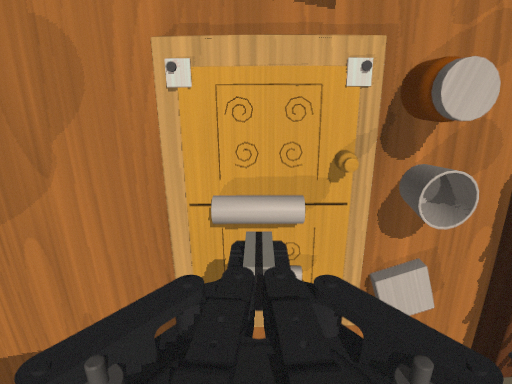

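The wrist view shows the bar over the line: bar rows 196–224, line at row 204, with the offset being parallax from the bar's height. I'll cross-check with the top camera, where the view is nearly vertical.

```bash
python3 -m crank '[[[0.05,0,-0.03],[0,0,0]],[[0.10,0,-0.06],[0,0,0]],[[0.15,0,-0.06],[0,0,0]],[[0.2,0,-0.06],[0,0,0]],[[0.24,0,-0.06],[0,0,0]]]' | head -2
python3 -m crank '[[[0.05,0,0],[0,0,0]],[[0.10,0,0],[0,0,0]],[[0.10,0,0],[0,0,0]],[[0.1,0,0],[0,0,0]]]' | head -2
python3 - <<'E'
from workcell import *
from h import *
c=camera("top")
cv2.imwrite("pics/t2.png",cv2.resize(c["image"][165:285,165:325,::-1],None,fx=5,fy=5,interpolation=2))
g=c["image"];hsv=cv2.cvtColor(g,cv2.COLOR_RGB2HSV);s=g.sum(2).astype(float)
L=[]
for v in [*range(194,206),*range(254,260)]:
    w=np.clip(np.median(s[v,238:256])-s[v,238:256]-40,0,None);L.append([238+(w*np.arange(18)).sum()/w.sum(),v])
W=ray(c,L,22);f=np.polyfit(W[:,0],W[:,1],1)
B=[]
for v in range(216,244,3):   # sub-pixel edges by saturation half level
    q=hsv[v,230:264,1].astype(float);h=(q.max()+q.min())/2;i=np.where(q<h)[0];a,b=i[0],i[-1]
    l=a-(h-q[a])/(q[a-1]-q[a]);r=b+(h-q[b])/(q[b+1]-q[b]);B.append([230+(l+r)/2,v])
P=ray(c,B,38);k=np.polyfit(P[:,0],P[:,1],1);print(f,k,(P[:,1]-np.polyval(f,P[:,0])).round(1))
for r in blobs(g,(255,178,318,275),40):print(r)
E
```

```text
clock: 16.85
tcp_pos: [566.1, 341.7, 259.3]
clock: 17.25
tcp_pos: [569.1, 440.6, 257.8]
[-5.37578899e-02  9.64797299e+01] [-2.90164412e-02  8.00405688e+01] [-1.8 -2.  -2.2 -2.4 -2.6 -2.8 -3.  -3.2 -3.4 -3.5]
((300.5, 260.0), (10.0, 11.0), 90.0)
((278.0399475097656, 225.0015869140625), (6.874503135681152, 30.055967330932617), 2.2906100749969482)
((299.0, 189.5), (9.0, 10.0), 90.0)
```

View pics/t2.png

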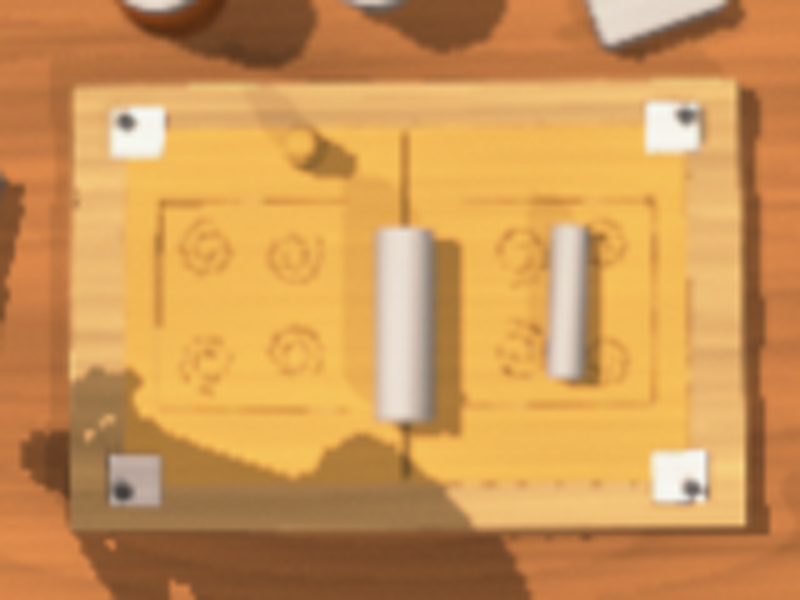

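The crop shows the bar spanning columns 376–433, centre about 404.5, with the line at 405–407. The shadow at the lower left spoiled the line fit, so I'll reuse the first picture's line.

Run:
```python
import pickle
from h import *
from workcell import *
d=pickle.load(open("d0.pkl","rb"))
c=d["top"];s=c["image"].sum(2).astype(float);L=[]
for v in range(194,259):
    q=s[v,240:253];w=np.clip(np.median(q)-q-40,0,None);L.append([240+(w*np.arange(13)).sum()/w.sum(),v])
W=ray(c,L,22);f=np.polyfit(W[:,0],W[:,1],1);k=abs(W[:,1]-np.polyval(f,W[:,0]))<1;f=np.polyfit(W[k,0],W[k,1],1)
b=[-0.0290164412,80.0405688];print(f,k.sum(),np.polyval(b,559)-np.polyval(f,559))
# bar edges in new picture, subpixel, on both brightness & saturation
c2=camera("top");g=c2["image"];print(g[230,236:258].tolist())
```

```text
[-2.34781149e-02  7.71178799e+01] 65 -0.17323549709367114
[[234, 173, 81], [234, 172, 81], [233, 172, 83], [224, 171, 105], [213, 181, 151], [220, 202, 187], [229, 216, 202], [234, 222, 210], [236, 224, 213], [233, 222, 210], [227, 215, 200], [218, 201, 187], [201, 184, 172], [177, 162, 152], [150, 137, 128], [138, 118, 97], [153, 115, 69], [165, 118, 56], [167, 119, 56], [168, 119, 57], [175, 123, 59], [222, 157, 74]]
```

Both cameras put the bar within 0.2 mm of the line and parallel to it (under 0.4°). The thin bar hasn't moved and the arm is clear, so I'm handing it in.

```bash
python3 -c "
from workcell import *
print(sign_off())"
```

```text
the job is handed in; nothing more can be done
None
```

The thick bar was rolled, with finger strokes along its top, onto the scribed bend line; both cameras put it within about 0.2 mm of the line and within 0.4° of parallel, nothing else visibly moved, and the job is handed in at about 17 s.

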